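Ready the roll winder: plug in the relay, then mesh the drive stem and hold it home

TASK

Get the roll winder ready: first plug the blue relay fully home into the socket on the grey control box and let go of it. Then take the orange-handled drive stem from its wooden holder, turn it so that its splines mesh with the hub of the green winder, slide it in and press it fully home against the spring until its collar is down on the hub, and finish while still holding it pressed there. Leave everything else on the table undisturbed.

Things in the scene. Friction and masses are not known exactly. Their poses are not given: they have to be found in the camera images.
- relay_center (a point): the relay: blue block 38 (x) x 28 (y) mm, 44 mm high, on a white rectangular plug foot 30 (x) x 20 (y) mm, 16 mm high (lowest 4 mm 27 x 17 mm); 60 mm high in all, about 80 g. The point is its centre, 30 mm above its underside; z up. It starts upright on the table, and is the same after a half turn.
- socket_mouth (a point): mouth of the relay socket, centre of the rectangular hole in the black block: hole 32.5 (x) x 22.5 (y) mm, 18 mm deep, mouth 59 mm above the table; z up. Fully home, the blue block's underside rests on the rim and the relay's centre is 14 mm above this point. It fits either way round (half turn).
- controlbox: grey control box fixed to the table, 120 (x) x 110 (y) mm, 35 mm high, with the black socket block (66 x 52 mm, 24 mm high) in the middle of its top; origin under its centre
- stem_grip (a point): the drive stem's grip: centre of its orange square handle, 30 x 30 mm, 50 mm high (from 26 mm below this point to 24 mm above). The handle's sides face along x and y, square to the splines; a black cross on top shows the splines' directions. z up. About 150 g. It starts upright, at any turn, in the wooden holder, this point 78 mm above the table.
- stem_foot (a point): centre of the lower end of the stem, 60 mm below the grip point: steel splined foot 28 mm long, four ridges in a cross along x and y, 36 mm across, ridges 12 mm wide (lowest 4 mm: 33 and 9 mm). Above the foot a dark round collar, 48 mm wide, 6 mm thick, then the handle
- holder: fixed wooden holder block 80 x 80 mm, 40 mm high, origin under its centre; the stem stands loosely in its round hole (45 mm wide, 22 mm deep); z up
- hub_mouth (a point): mouth of the winder's hub: centre of the top of a round aluminium hub, 62 mm wide, 105 mm above the table. Its bore is a cross of slots along x and y, 38.5 mm across, slots 14.5 mm wide: the stem fits at any quarter turn. The hub stands at any angle about z and turns only stiffly (0.5 N m). With the stem home, 28 mm deep, its collar rests on the hub and its grip point is 32 mm above this point.
- winder: green winder gearbox fixed to the table, 148 x 148 mm at its foot, top 67 mm above the table; the hub stands on its middle; origin under its centre
- ejector (a joint): how far the red spring ejector in the hub's bore is pressed down, m: 0 free, 0.008 with the stem fully home. It meets the foot 20 mm deep and pushes back with 5 N there, rising to 9 N at home, more than the stem's weight
- tape: desk tape dispenser, black, 110 x 50 mm, 83 mm high, origin under its centre
- mug: blue mug, 76 mm wide, 85 mm high, origin under its centre
- screwdriver: yellow-handled screwdriver lying on the table, about 160 mm long, under 40 mm high
- coreplug: small turned wooden tube plug, 42 mm wide, 30 mm high
- carton: cardboard carton 90 x 120 mm, 50 mm high
- tapecore: short piece of cardboard tube standing on end, 80 mm wide, 50 mm high
There are look-alikes about, which are no part of the job. Leave any red or yellow look-alike of the controlbox alone.

How it is judged:
By the outcome, as a careful person would: the job done as asked, in the order asked, and still so for the second after the job is handed in, while the arm keeps its last pose, push and grip.
It also fails if it takes over 61 s, if anything falls off the work surface, if the arm or the gripper's body presses on something with over 40 N, if the wrist force passes 120 N, or if a joint passes its speed limit or range.

ROBOT

A 6-joint arm with a two-finger parallel gripper is mounted at the origin on the work surface. World frame = base frame: x ahead of the robot, y to its left, z up, the work surface at z = 0. Lengths are in m, angles in degrees, forces in N, time in s.
With the tool pointing down it reaches from about 0.4 to 0.825 m from the base axis. Payload 7 kg.
Tool frame: the origin (TCP) lies at the centre of the arm's flange, where the gripper is bolted on; the fingertips stand 178 mm ahead of it and the grasp point (between the pads) lies 159 mm ahead of it; x points along the fingers, y is the direction in which the jaws open and shut, and the axes are right-handed (so a half turn about x gives the same grasp; the last joint's range is limited). The gripper opens to 88 mm and grips with 3 to 60 N. Pads are 19 mm wide; open, the fingers measure 130 mm over their backs; the gripper's body (78 mm by 193 mm) begins 47 mm behind the grasp point.
Start: joints at [84.46, 20.546, 0.682, 0, -70.136, -16.507], TCP at [0.253, 0.626, 0.405] pointing down, gripper open.
Joint ranges: [-176.03, 176.03], [-82.01, 121.73], [-58.28, 71.71], [-173.87, 95.51], [-174.79, -0.11], [-173.66, 173.66]. Speed limits (degrees/s): [136.94, 136.94, 172.46, 180, 180, 180].

INTERFACE

Orientations are given as [roll, pitch, yaw] about the fixed x, y, z axes, in that order (R = Rz(yaw) Ry(pitch) Rx(roll)).
In Python, from plant import ctrl gives the robot as it stands. The module is installed in compiled form; this text tells all that it offers.
- The arm moves only by the shell command python3 -m inch 'ROWS'. ROWS is JSON, one flat list of numbers, 7 for each row, row after row: the shift along the tool's x, y, z in m, then the turn, a rotation vector about the tool's x, y, z in degrees, then the finger opening in m, from 0 to 0.0876. In form: [dx, dy, dz, rx, ry, rz, hand, dx, dy, dz, rx, ry, rz, hand, ...]. A call has 1 to 20 rows; each row shifts and turns the pose as measured when the row begins, along the tool's axes as they then stand; what a row does not reach is not made up. A row lasts 1/8 s, in which the tool goes at most 62.5 mm and 10.7 degrees, less where a joint would pass 70% of its speed; a pose out of reach is approached as far as the arm can. A call with a gripper value outside its range is refused whole. The fingers move at their own pace and stop on an object; the grip force is fixed at half the most. Time passes only in rows, so rows that do not move let the fingers close. It gives the time, the measured TCP pose, the force and the opening at its end, in the units of the state.
- ctrl.get_obs(): the state, without advancing time (a new reading comes with each control period).
- ctrl.snapshot(name): name is "side" or "top" or "wrist"; returns a dict with "color" (400x640x3 uint8, red, green, blue), "depth" (400x640 float32, m along the optical axis (not along the pixel's ray), 0 where there is no reading), "K" (3x3 intrinsics, pixels), "k1" (the pictures are not rectified: a ray, as slopes to the right and down, at radius r is drawn at 1 + k1 r^2 times it, then the intrinsics apply), "position" and "attitude" of the camera in the world; the wrist camera has in their place "hand_eye" (4x4, takes a point from camera to tool coordinates, whose origin is the TCP and whose axes are the tool frame's). Camera axes: x right, y up, looking along -z (the intrinsics and any distortion apply to the point x, -y, -z); pixel columns grow to the right and rows downward; lengths in m; the calibration is good to about 2 mm. A picture is of the moment at which its call begins: read the wrist's pose just before it.
- ctrl.close_job(): hands the job in, once; it reports no verdict.
The state is a dict: "clock": time; "joint_pos": joint angles; "qvel": joint speeds; "tau": joint torques, N m; "tool_pos": TCP position; "orientation": TCP orientation; "force": force on the tool from outside, world axes, zero at the start; "moment": the same for the moment, N m; "opening": finger opening in m.
Only numpy, scipy, OpenCV 4.12 (cv2) and the standard library are available. Lean on these libraries where they do the work, as an engineer would, in place of code of your own. Each camera call takes 0.05 s, during which the arm holds its last target.

## Working session

There is one attempt and no reset: what is moved stays moved. The work goes in short steps, Python scripts to look and compute and a shell command to move; the robot and the scene stay as the last step left them, time stands still between calls to the robot, and variables do not carry over. Pictures are saved under pics/ and viewed, and the job is handed in when it is done.

```bash
mkdir -p pics; ls; python3 - <<'E'
from plant import ctrl
import cv2
o=ctrl.get_obs();print(o)
for n in("side","top","wrist"):
    s=ctrl.snapshot(n);cv2.imwrite(f"pics/{n}0.png",s["color"][:,:,::-1])
    print(n,s["K"],s["k1"],s.get("position"),s.get("attitude"),s.get("hand_eye"))
E
```

```text
pics
{'clock': 0.0, 'joint_pos': array([ 8.44597468e+01,  2.05918010e+01,  6.33064826e-01, -2.07771102e-02,
       -7.01330854e+01, -1.65060603e+01]), 'qvel': array([-0.10603832,  0.01759253,  0.08267923,  0.05975617,  0.03546144,
        0.05504023]), 'tau': array([ 9.25763197e-04, -5.82718277e+01,  2.93066847e+01,  6.99723423e+00,
        7.01499768e-03, -1.58854350e-04]), 'tool_pos': array([0.25330067, 0.62546563, 0.40371084]), 'orientation': array([  94.49909205,   89.90612336, -107.55429791]), 'force': array([-0.30525087, -0.08306016,  0.8180196 ]), 'moment': array([-0.01150015, -0.00809509,  0.01212709]), 'opening': 0.08775872086125983}
side [[513.76291378   0.         324.30415366]
 [  0.         513.76291378 205.69032357]
 [  0.           0.           1.        ]] 0.05251167639747195 [ 0.26112899 -1.07307857  0.91482243] [ 52.79421266   0.21539241 -14.4207938 ] None
top [[440.77729501   0.         315.77283777]
 [  0.         440.77729501 198.40344051]
 [  0.           0.           1.        ]] -0.029611338061619454 [ 0.35923367 -0.04769486  1.36988316] [  5.89606311  -0.49146126 -88.81361412] None
wrist [[319.96048204   0.         315.68215678]
 [  0.         319.96048204 198.11996421]
 [  0.           0.           1.        ]] -0.027931638697975786 None None [[ 6.65831512e-04  2.87544361e-01 -9.57767089e-01  2.04751777e-02]
 [ 9.99999725e-01  1.20337320e-04  7.31319394e-04  1.39745406e-03]
 [ 3.25541893e-04 -9.57767313e-01 -2.87544202e-01 -7.92545602e-02]
 [ 0.00000000e+00  0.00000000e+00  0.00000000e+00  1.00000000e+00]]
```

View pics/top0.png

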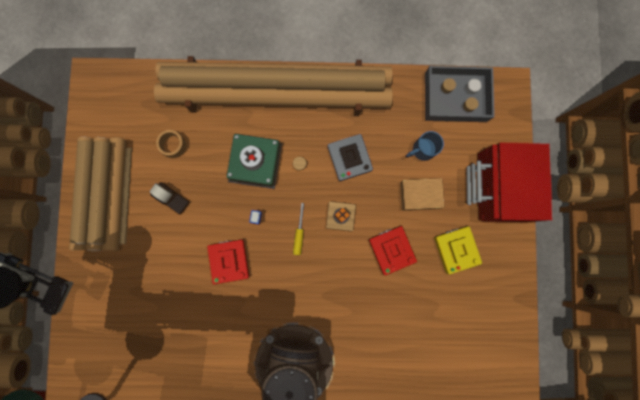

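View pics/side0.png

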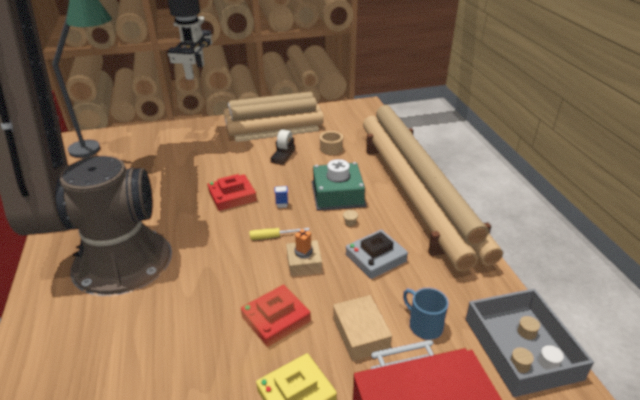

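View pics/wrist0.png

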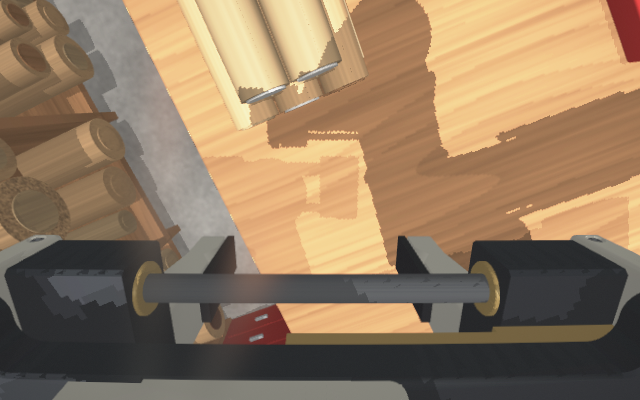

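```bash
cat > h.py <<'E'
from plant import ctrl
import numpy as np, cv2
from scipy.spatial.transform import Rotation as Ro
def RR(a): return Ro.from_euler('xyz',a,degrees=True).as_matrix()
def cam(n):
    o=ctrl.get_obs(); s=ctrl.snapshot(n)
    if n=='wrist':
        T=np.eye(4);T[:3,:3]=RR(o['orientation']);T[:3,3]=o['tool_pos'];M=T@s['hand_eye']
        s['R'],s['p']=M[:3,:3],M[:3,3]
    else: s['R'],s['p']=RR(s['attitude']),np.array(s['position'])
    s['o']=o
    return s
def dist(s): return np.array([s['k1'],0,0,0,0.])
def ray(s,uv):
    q=cv2.undistortPoints(np.array(uv,float).reshape(-1,1,2),s['K'],dist(s))[:,0]
    return np.c_[q[:,0],-q[:,1],-np.ones(len(q))]@s['R'].T
def onplane(s,uv,z):
    d=ray(s,uv); return s['p']+d*((z-s['p'][2])/d[:,2])[:,None]
def proj(s,P):
    c=(np.atleast_2d(P)-s['p'])@s['R']; x=c[:,0]/-c[:,2]; y=-c[:,1]/-c[:,2]; f=1+s['k1']*(x*x+y*y)
    return np.c_[x*f*s['K'][0,0]+s['K'][0,2],y*f*s['K'][1,1]+s['K'][1,2]]
def cloud(s):
    h,w=s['depth'].shape; uv=np.stack(np.meshgrid(np.arange(w),np.arange(h)),-1).reshape(-1,2)
    q=cv2.undistortPoints(uv.astype(float).reshape(-1,1,2),s['K'],dist(s))[:,0]
    d=s['depth'].reshape(-1,1)
    return (np.c_[q[:,0],-q[:,1],-np.ones(len(q))]*d@s['R'].T+s['p']).reshape(h,w,3)
def mv(target):  # tool-axis shift to world target TCP
    o=ctrl.get_obs(); return RR(o['orientation']).T@(np.array(target)-o['tool_pos'])
def save(s,n,box=None,k=1):
    im=s['color'][:,:,::-1]
    if box: im=im[box[1]:box[3],box[0]:box[2]]
    cv2.imwrite(f'pics/{n}.png',cv2.resize(im,None,fx=k,fy=k,interpolation=cv2.INTER_NEAREST))
E
python3 - <<'E'
from h import *
s=cam('top'); print(s['o']['clock'])
save(s,'topc',(200,120,400,260),4)
for n,uv,z in [('relay',(257,216),.06),('sock',(350,156),.059),('stem',(341.5,215),.102),('hub',(251,156),.105)]:
    print(n,onplane(s,[uv],z))
c=cloud(s)
for n,uv in [('relay',(257,216)),('sock',(350,156)),('stem',(341,215)),('hub',(251,156)),('table',(300,290))]:print(n,c[uv[1],uv[0]])
print(RR(s['o']['orientation']))
E
```

```text
0.15
relay [[0.4383471  0.11752189 0.06      ]]
sock [[ 0.62590835 -0.15692699  0.059     ]]
stem [[ 0.44388753 -0.13099769  0.102     ]]
hub [[0.61013565 0.13537609 0.105     ]]
relay [0.43875777 0.11837952 0.05320047]
sock [ 0.62977089 -0.15850911  0.04001309]
stem [ 0.44396016 -0.12965545  0.1004551 ]
hub [0.6138687  0.13809991 0.08618042]
table [ 0.2178926  -0.01404376 -0.00090509]
[[-3.39386570e-04 -3.75458245e-01 -9.26839248e-01]
 [-1.18445973e-03 -9.26838500e-01  3.75458375e-01]
 [-9.99999241e-01  1.22522930e-03 -1.30158633e-04]]
```

View pics/topc.png

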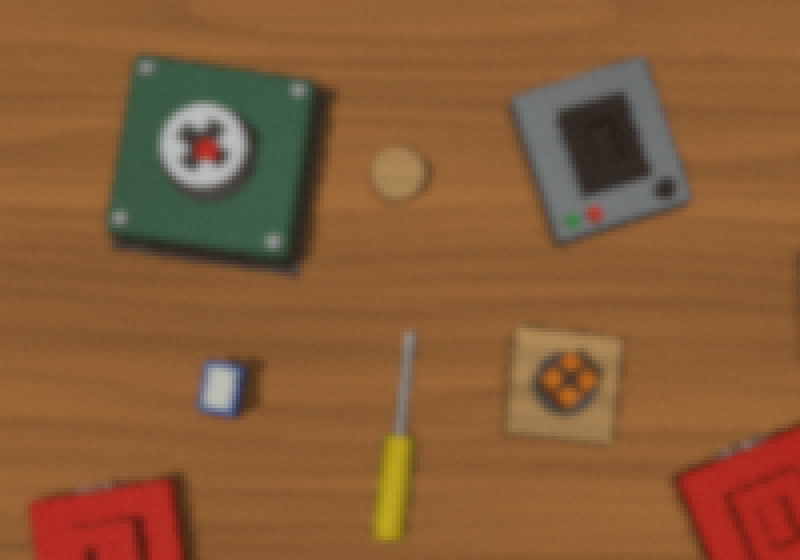

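```bash
python3 -m inch '[0,0,0,-7.4,0,0,0.0876, 0,0,0,-7.4,0,0,0.0876, 0,0,0,-7.4,0,0,0.0876, 0,0.055,-0.015,0,0,0,0.0876, 0,0.055,-0.015,0,0,0,0.0876, 0,0.055,-0.015,0,0,0,0.0876, 0,0.055,-0.015,0,0,0,0.0876, 0,0.055,-0.015,0,0,0,0.0876, 0,0.055,-0.015,0,0,0,0.0876, 0,0.055,-0.015,0,0,0,0.0876, 0,0.055,-0.015,0,0,0,0.0876, 0,0.055,-0.015,0,0,0,0.0876, 0,0.055,-0.015,0,0,0,0.0876, 0,0.055,-0.015,0,0,0,0.0876, 0,0,0,0,0,0,0.0876]'
```

```text
clock: 2.08
tool_pos: [0.4303, 0.004, 0.4044]
orientation: [131.9, 89.8, -47.0]
force: [-0.4, 0.8, -0.1]
opening: 0.0876
```

```bash
python3 - <<'E'
from h import *
s=cam('wrist'); print(s['o']); print(RR(s['o']['orientation']).round(3))
save(s,'w1'); np.savez('w1.npz',**{k:v for k,v in s.items() if k!='o'})
E
```

```text
{'clock': 2.075, 'joint_pos': array([ 27.11280081,  -3.43356381, -28.40110296,   0.24298644,
       -64.9701999 ,  63.78757037]), 'qvel': array([ 2.40957429, -0.82032063, -0.30468586, -0.45149467,  0.36551194,
       -1.37667433]), 'tau': array([ -1.52688112, -23.27617943,  28.52424145,   6.89198971,
         0.04367086,   0.84181711]), 'tool_pos': array([0.43028109, 0.00396732, 0.40443031]), 'orientation': array([131.94761085,  89.77114519, -47.04933244]), 'force': array([-0.40242733,  0.82209224, -0.12116842]), 'moment': array([ 0.05902697,  0.03347212, -0.02811489]), 'opening': 0.08761772248054839}
[[ 0.003  0.018 -1.   ]
 [-0.003 -1.    -0.018]
 [-1.     0.003 -0.003]]
```

View pics/w1.png

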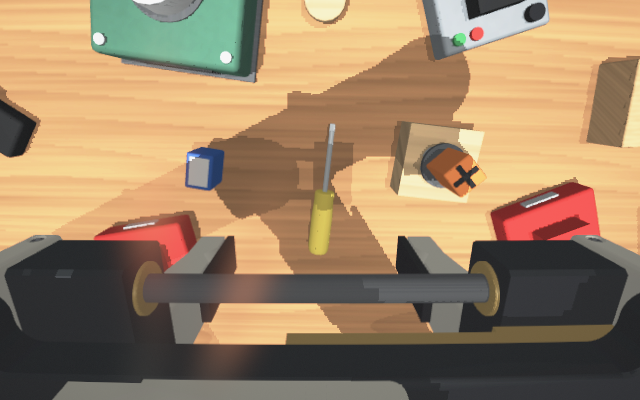

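```bash
cat >> h.py <<'E'
def rect(s,center,rad,z0,z1,half=None):
    c=cloud(s); m=(np.hypot(c[...,0]-center[0],c[...,1]-center[1])<rad)&(c[...,2]>z0)&(c[...,2]<z1)&(s['depth']>0)
    P=c[m]; r=cv2.minAreaRect((P[:,:2]*1000).astype(np.float32)); return len(P),np.median(P[:,2]),r
E
python3 - <<'E'
from h import *
s=dict(np.load('w1.npz'))
print(rect(s,(.438,.118),.05,.052,.07))
print(rect(s,(.444,-.13),.05,.09,.12))
print(rect(s,(.444,-.13),.07,.034,.046))
save(s,'w1c',(150,110,490,240),2.3)
E
```

```text
(1015, np.float64(0.05980191506101451), ((439.1927795410156, 122.94750213623047), (28.745906829833984, 38.115169525146484), 80.8533706665039))
(1219, np.float64(0.10134588718360321), ((448.20892333984375, -133.90087890625), (30.479650497436523, 30.704221725463867), 42.38344955444336))
(3194, np.float64(0.0394120467098541), ((447.72137451171875, -134.31561279296875), (81.24662017822266, 81.23423767089844), 84.29949188232422))
```

View pics/w1c.png

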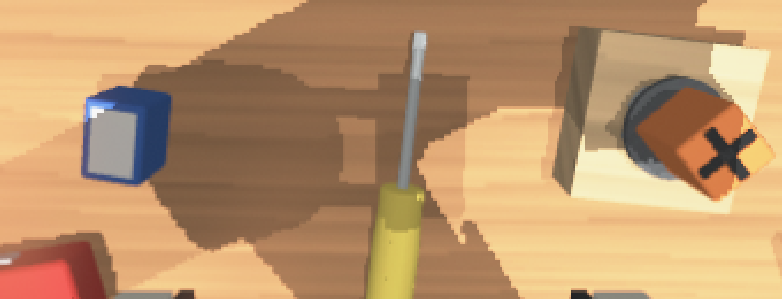

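```bash
python3 -m inch '[0.03,-0.04,-0.003,5.1,0,0,0.0876, 0.03,-0.04,-0.003,5.1,0,0,0.0876, 0.02,-0.035,-0.010,0,0,0,0.0876, 0,0,0,0,0,0,0.0876]'
python3 - <<'E'
from h import *
s=cam('wrist');print(s['o']['tool_pos']);R=RR(s['o']['orientation']);print(R.round(3),np.degrees(np.arctan2(R[1,1],R[0,1])))
for r in [rect(s,(.439,.123),.05,.052,.07)]: print(r)
save(s,'w2')
p=s['p'];print(mv((.439,.123,.202)))
E
```

```text
clock: 2.62
tool_pos: [0.4537, 0.124, 0.3233]
orientation: [-176.1, 89.6, -5.4]
force: [-0.6, -0.3, 0.3]
opening: 0.0874
[0.45371775 0.12403132 0.3233301 ]
[[ 0.006 -0.162 -0.987]
 [-0.001 -0.987  0.162]
 [-1.    -0.    -0.006]] -99.33451216588179
(1518, np.float64(0.05976470798872803), ((439.4100341796875, 123.62489318847656), (27.450653076171875, 37.82728958129883), 81.2260513305664))
[0.12184966 0.00257754 0.01493125]
```

View pics/w2.png

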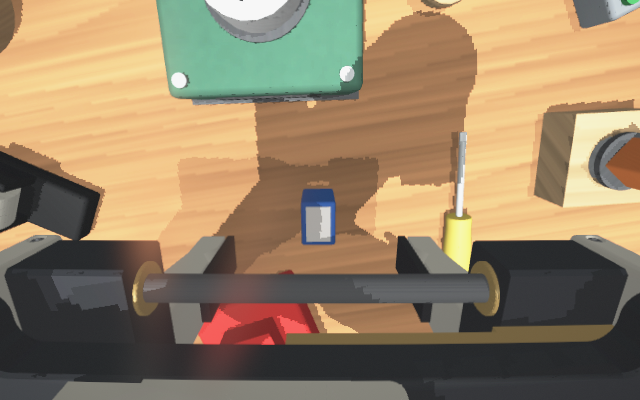

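```bash
python3 -m inch '[0.035,0.0015,0.008,0,-0.35,0,0.0876, 0.03,0.0008,0.0057,0,0,0,0.0876, 0.03,0,0.001,0,0,0,0.0876, 0.02,0,0,0,0,0,0.0876, 0,0,0,0,0,0,0.0876]'
python3 - <<'E'
from h import *
o=ctrl.get_obs();print(RR(o['orientation']).round(4));print(mv((.4393,.1233,.202)))
E
```

```text
clock: 3.3
tool_pos: [0.4371, 0.125, 0.2099]
orientation: [-131.0, 89.6, 40.0]
force: [0.9, -0.2, 0.0]
opening: 0.0875
[[ 0.0058 -0.1578 -0.9875]
 [ 0.0048 -0.9875  0.1578]
 [-1.     -0.0057 -0.0049]]
[ 0.00792885  0.00141888 -0.00239748]
```

```bash
python3 -m inch '[0.008,0.0014,-0.0024,0,-0.3,0.3,0.0876, 0,0,0,0,0,0,0.02, 0,0,0,0,0,0,0.02, 0,0,0,0,0,0,0.02, 0,0,0,0,0,0,0.02, 0,0,0,0,0,0,0.02,0,0,0,0,0,0,0.02]'
python3 - <<'E'
from h import *
for i in range(3):
  o=ctrl.get_obs();print(o['tool_pos'],o['force'],o['opening'],RR(o['orientation'])[:,0].round(4))
s=cam('wrist');save(s,'w3')
E
```

```text
clock: 4.18
tool_pos: [0.4403, 0.124, 0.205]
orientation: [-128.2, 89.7, 42.8]
force: [-0.5, -0.3, 0.4]
opening: 0.033
[0.44031843 0.12396514 0.20495661] [-0.54858184 -0.26471214  0.43590303] 0.03303448978175525 [ 0.0042  0.0039 -1.    ]
[0.44031843 0.12396514 0.20495661] [-0.54858184 -0.26471214  0.43590303] 0.03303448978175525 [ 0.0042  0.0039 -1.    ]
[0.44031843 0.12396514 0.20495661] [-0.54858184 -0.26471214  0.43590303] 0.03303448978175525 [ 0.0042  0.0039 -1.    ]
```

View pics/w3.png

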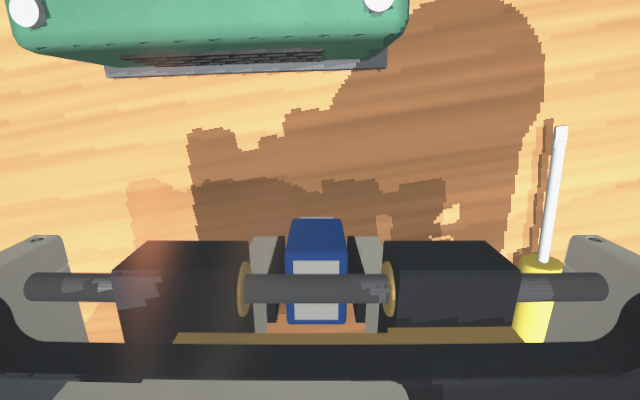

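```bash
python3 -m inch '[0.002,0,0,0,0,0,0.02,0,0,0,0,0,0,0.02, 0,0,0,0,0,0,0.02, 0,0,0,0,0,0,0.02]'
```

```text
clock: 4.72
tool_pos: [0.4405, 0.1239, 0.2048]
orientation: [-137.1, 89.7, 33.9]
force: [-0.5, 0.9, -0.5]
opening: 0.0278
```

```bash
python3 -m inch '[-0.045,0,0,0,0,0,0.02,-0.045,0,0,-7.3,0,0,0.02, -0.045,0,0,-7.3,0,0,0.02, 0,0,0,-7.3,0,0,0.02, 0,0.0495,-0.011,0,0,0,0.02, 0,0.0495,-0.011,0,0,0,0.02, 0,0.0495,-0.011,0,0,0,0.02, 0,0.0495,-0.011,0,0,0,0.02, 0,0.0495,-0.011,0,0,0,0.02, 0,0.045,-0.011,0,0,0,0.02, 0,0,0,0,0,0,0.02, 0,0,0,0,0,0,0.02]'
python3 - <<'E'
from h import *
s=cam('wrist');print(s['o']['tool_pos'],s['o']['opening'],s['o']['force']);R=RR(s['o']['orientation']);print(R.round(3),np.degrees(np.arctan2(R[1,1],R[0,1])))
print(rect(s,(.628,-.158),.06,.05,.07))
save(s,'w4');np.savez('w4.npz',**{k:v for k,v in s.items() if k!='o'})
E
```

```text
clock: 6.22
tool_pos: [0.5775, -0.1524, 0.3397]
orientation: [-92.0, 89.8, 101.8]
force: [-1.1, -0.0, -1.5]
opening: 0.0281
[ 0.57751454 -0.15236677  0.3397274 ] 0.028137462572931086 [-1.11202607 -0.04719872 -1.52321152]
[[-0.001  0.24  -0.971]
 [ 0.003 -0.971 -0.24 ]
 [-1.    -0.003 -0.   ]] -76.13276488378003
(4294, np.float64(0.058502965179227345), ((631.6497192382812, -161.15077209472656), (66.51375579833984, 52.167484283447266), 18.951610565185547))
```

View pics/w4.png

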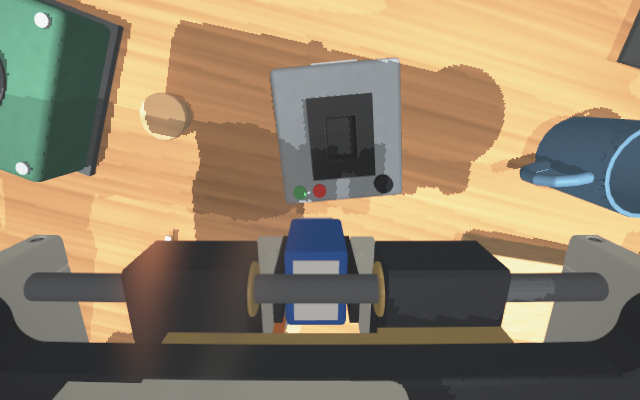

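```bash
python3 - <<'E'
from h import *
s=dict(np.load('w4.npz'));c=cloud(s)
a=np.radians(18.95);u=np.array([np.cos(a),np.sin(a)]);v=np.array([-u[1],u[0]])
d=c[...,:2]-np.array([.63165,-.16115]);X=d@u;Y=d@v
m=(abs(X)<.026)&(abs(Y)<.019)&(c[...,2]<.056)&(c[...,2]>.03);print(m.sum())
print(X[m].min(),X[m].max(),Y[m].min(),Y[m].max(),np.percentile(c[m][:,2],[5,50,95]))
# rim inner edge: top points
t=(abs(c[...,2]-.0585)<.003)
for n,A,B,h in(('x',X,Y,.008),('y',Y,X,.012)):
    q=A[t&(abs(B)<h)&(abs(A)<.03)]; print(n,q[q<0].max(),q[q>0].min())
g=s['color'];
# relay top
p=np.array([.5775,-.1524]);m=(np.hypot(c[...,0]-p[0],c[...,1]-p[1])<.04)&(c[...,2]>.16)&(c[...,2]<.22)&(g[...,2]>g[...,0].astype(int)-25)
h=np.histogram(c[m][:,2],20);print(h[0],h[1].round(3))
save(s,'w4c',(260,50,420,330),2)
E
```

```text
1122
-0.022268951222471627 0.016871022737886134 -0.015555424373720398 0.012468672272847961 [0.03934498 0.04065779 0.05088576]
x -0.015848549378026402 0.0162967290332291
y -0.010967752760399603 0.011274587065453635
[ 121  141  251  257  289  270  365  343  273  305  418 2762  229  168
   80  371   80   76   79   89] [0.16  0.163 0.166 0.169 0.172 0.175 0.178 0.181 0.184 0.187 0.19  0.193
 0.196 0.199 0.202 0.205 0.208 0.211 0.214 0.217 0.22 ]
```

View pics/w4c.png

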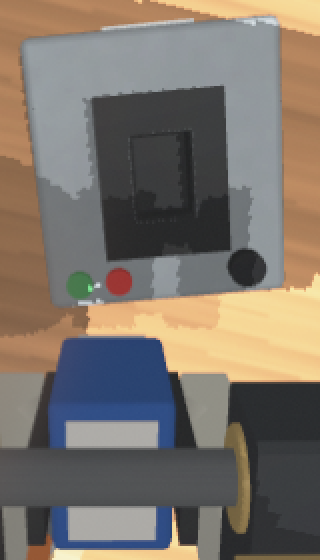

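```bash
python3 - <<'E'
from h import *
s=dict(np.load('w4.npz'));c=cloud(s);g=s['color'].astype(int)
m=(abs(c[...,2]-.1945)<.004)
m[:,:275]=0;m[:,355:]=0;m[:210]=0
ys,xs=np.nonzero(m);print(xs.min(),xs.max(),ys.min(),ys.max())
P=c[m];print(cv2.minAreaRect((P[:,:2]*1000).astype(np.float32)),np.median(P[:,2]))
v=np.zeros((400,640,3),np.uint8);v[m]=255;v[~m]=g[~m][:,::-1]//2;cv2.imwrite('pics/m4.png',v[200:340,240:400].repeat(3,0).repeat(3,1))
E
```

```text
275 354 247 324
((575.7867431640625, -153.76791381835938), (38.222633361816406, 34.86053466796875), 14.086865425109863) 0.19459973783636264
```

View pics/m4.png

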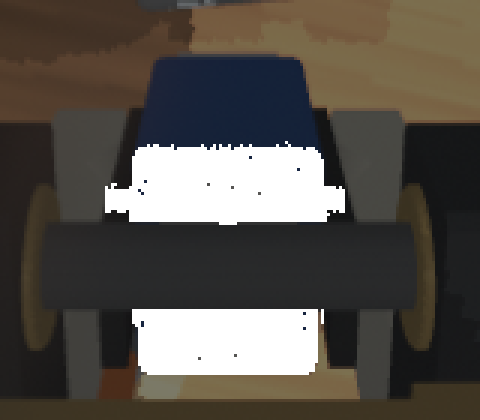

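```bash
python3 - <<'E'
from h import *
s=dict(np.load('w4.npz'));c=cloud(s)
H=s['hand_eye'];# cloud to tool
R=s['R']@H[:3,:3].T; 
p=s['p']-R@H[:3,3]
t=(c-p)@R
m=(abs(c[...,2]-.1945)<.004);m[:,:275]=0;m[:,355:]=0;m[:248]=0
b=m.copy();b[258:305]=0
P=t[b]*1000;print(cv2.minAreaRect(P[:,1:].astype(np.float32)))
for lo,hi in((249,258),(305,322)):
    q=b.copy();q[:lo]=0;q[hi:]=0;print(P.shape,np.percentile(t[q][:,1],[.5,99.5]),np.percentile(t[q][:,2],[.5,99.5]),np.median(t[q][:,0]))
print(p,R[:,0])
a=np.degrees(np.arctan2(R[1,1],R[0,1]));print(a)
E
```

```text
((1.7009468078613281, 2.0527114868164062), (38.15421676635742, 28.10533905029297), 89.96443176269531)
(1764, 3) [-0.01193823  0.01548263] [-0.01696591 -0.01345995] 0.14624499535758945
(1764, 3) [-0.01222569  0.01550362] [0.00888248 0.01928556] 0.14484136606014908
[ 0.57751454 -0.15236677  0.3397274 ] [-5.96123812e-04  2.84671198e-03 -9.99995770e-01]
-76.13276488378003
```

```bash
python3 -m inch '[0,0,0,-5.1,0,0,0.02, 0,0.012,-0.025,0,0,0,0.02, 0,0.012,-0.025,0,0,0,0.02, 0.03,0,0,0,0,0,0.02,0.03,0,0,0,0,0,0.02,0,0,0,0,0,0,0.02]'
python3 - <<'E'
from h import *
s=cam('wrist');o=s['o'];print(o['tool_pos'],o['force']);R=RR(o['orientation']);print(R.round(4),np.degrees(np.arctan2(R[1,1],R[0,1])))
print(mv((.6333,-.1587,.272)))
save(s,'w5')
s=cam('side');save(s,'s5',(320,200,440,300),6)
E
```

```text
clock: 7.02
tool_pos: [0.6326, -0.1506, 0.2806]
orientation: [-138.2, 89.8, 61.5]
force: [-0.5, 0.7, -0.4]
opening: 0.0278
[ 0.63260827 -0.15057325  0.28064593] [-0.53572485  0.6863579  -0.41374542]
[[ 0.002   0.3375 -0.9413]
 [ 0.0037 -0.9413 -0.3375]
 [-1.     -0.0028 -0.0031]] -70.2775733258609
[0.01035435 0.00756353 0.0027566 ]
```

View pics/w5.png

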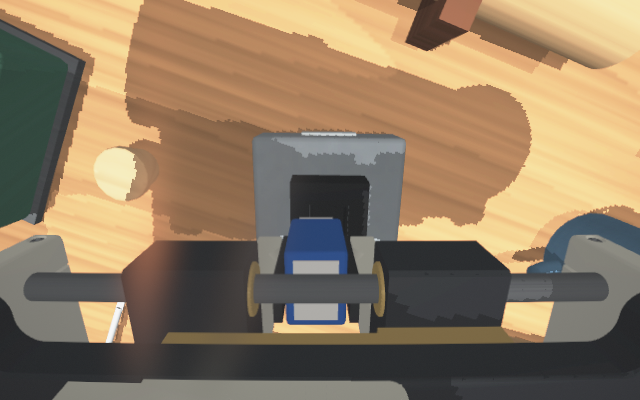

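View pics/s5.png

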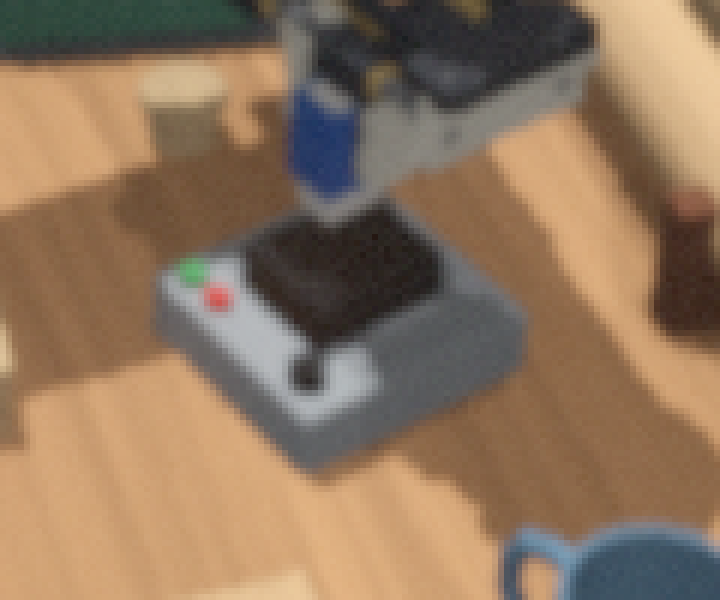

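```bash
python3 -m inch '[0.002,0.0075,0.0027,0.8,0,0,0.02, 0,0,0,0,0,0,0.02]'
cat >> h.py <<'E'
def tool(s):
    H=s['hand_eye'];R=s['R']@H[:3,:3].T;p=s['p']-R@H[:3,3];return (cloud(s)-p)@R,p,R
E
cat > sock.py <<'E'
from h import *
s=cam('wrist');o=s['o'];t,p,R=tool(s);c=cloud(s)
print(o['clock'],o['tool_pos'],o['force'],np.degrees(np.arctan2(R[1,1],R[0,1])),R[:,0].round(4));print(mv((.6333,-.1587,.262)))
m=(abs(c[...,2]-.0585)<.004)&(abs(t[...,1])<.06)&(t[...,2]>-.08)&(t[...,2]<0)
m[:,:260]=0;m[:,400:]=0;m[230:]=0
P=t[m];print(len(P),'z far edge',np.percentile(P[:,2],.5))
for z0 in np.arange(P[:,2].min(),P[:,2].max(),.005):
    q=P[(P[:,2]>=z0)&(P[:,2]<z0+.005)][:,1]
    if len(q)>20: print(round(z0,4),np.percentile(q,[1,99]).round(4),np.percentile(q,[1,99]).mean().round(4))
r=(abs(t[...,0]-.1452)<.004);r[:,:275]=0;r[:,355:]=0;r[:248]=0;r[258:305]=0
print(cv2.minAreaRect((t[r][:,1:]*1000).astype(np.float32)))
save(s,'w%d'%(o['clock']*100))
E
python3 sock.py
```

```text
clock: 7.38
tool_pos: [0.6343, -0.159, 0.2844]
orientation: [175.8, 89.4, 14.8]
force: [-0.8, -0.0, -0.1]
opening: 0.0276
7.375 [ 0.63434316 -0.15897667  0.28441508] [-0.7835988  -0.04022871 -0.0857607 ] -71.05652804669067 [ 0.0108  0.0028 -0.9999]
[ 0.02261688 -0.00051855  0.00132276]
2578 z far edge -0.027385750995848362
-0.0275 [-0.0244  0.0263] 0.001
-0.0225 [-0.0243  0.0267] 0.0012
-0.0175 [-0.0248  0.0263] 0.0008
-0.0125 [-0.0249  0.0264] 0.0008
-0.0075 [-0.0246  0.0266] 0.001
-0.0025 [-0.0246  0.0267] 0.001
((1.6457862854003906, 2.3463211059570312), (38.95672607421875, 28.18345832824707), 89.56217193603516)
```

```bash
python3 -m inch '[0.01,-0.0006,0.0015,0,-0.4,0,0.02, 0,0,0,0,0,0,0.02]'; python3 sock.py; python3 sock.py
```

```text
clock: 7.68
tool_pos: [0.6327, -0.1589, 0.2745]
orientation: [167.4, 89.7, 6.3]
force: [-0.5, -0.0, -1.6]
opening: 0.0279
7.675 [ 0.63274075 -0.15892116  0.27454579] [-0.48936743 -0.03682614 -1.61351334] -71.07073842251121 [ 5.1e-03  6.0e-04 -1.0e+00]
[ 0.01317251 -0.00020656 -0.0001976 ]
2929 z far edge -0.030338522055202922
-0.0305 [-0.0244  0.0271] 0.0013
-0.0255 [-0.0238  0.0269] 0.0015
-0.0205 [-0.0241  0.0269] 0.0014
-0.0155 [-0.0244  0.0271] 0.0014
-0.0105 [-0.024   0.0273] 0.0016
-0.0055 [-0.0242  0.027 ] 0.0014
((1.7289152145385742, 2.4486255645751953), (28.026103973388672, 39.037193298339844), 0.4802083969116211)
7.725 [ 0.63309835 -0.15896396  0.27517142] [-0.58557727 -0.52912646 -0.47936667] -71.0567357322374 [ 6.2e-03  3.0e-04 -1.0e+00]
[ 1.34877533e-02 -2.71311206e-04 -3.13083284e-05]
2906 z far edge -0.029822117765918813
-0.03 [-0.0243  0.0266] 0.0011
-0.025 [-0.0246  0.0268] 0.0011
-0.02 [-0.0242  0.0269] 0.0014
-0.015 [-0.0245  0.0266] 0.0011
-0.01 [-0.0246  0.0268] 0.0011
-0.005 [-0.0243  0.027 ] 0.0013
((1.6496429443359375, 2.3586254119873047), (38.5804557800293, 28.283527374267578), 89.29610443115234)
```

```bash
python3 -m inch '[0.006,-0.0004,0.0006,0,-0.3,0,0.02, 0.006,0,0,0,0,0,0.02, 0.004,0,0,0,0,0,0.02, 0,0,0,0,0,0,0.02]'; python3 sock.py
```

```text
clock: 8.28
tool_pos: [0.6327, -0.1586, 0.2581]
orientation: [109.2, 89.9, -51.8]
force: [0.1, 0.1, -0.8]
opening: 0.0276
8.275 [ 0.63271435 -0.15864606  0.25807016] [ 0.07167301  0.06139539 -0.78081778] -71.03537443824084 [ 0.0012 -0.0016 -1.    ]
[-0.00377686  0.00023981 -0.00055671]
3186 z far edge -0.03127263238434558
-0.0315 [-0.0239  0.0271] 0.0016
-0.0265 [-0.0241  0.0271] 0.0015
-0.0215 [-0.0237  0.0272] 0.0018
-0.0165 [-0.0241  0.0275] 0.0017
-0.0115 [-0.0244  0.0272] 0.0014
-0.0065 [-0.0239  0.0273] 0.0017
((1.766615867614746, 2.376861572265625), (28.160505294799805, 38.6199836730957), 0.6293975710868835)
```

```bash
python3 -m inch '[0.004,0,0.0003,0,0,0,0.02, 0.004,0,0,0,0,0,0.02, 0.003,0,0,0,0,0,0.02, 0,0,0,0,0,0,0.02]'; python3 sock.py; python3 - <<'E'
from h import *
s=cam('side');save(s,'s8',(320,200,440,300),6)
E
```

```text
clock: 8.82
tool_pos: [0.6326, -0.1588, 0.2479]
orientation: [122.9, 89.8, -38.1]
force: [-0.5, 1.3, 0.7]
opening: 0.028
8.825 [ 0.63259666 -0.15879313  0.24790272] [-0.53876629  1.30618334  0.7284075 ] -71.01154151427976 [ 0.0024 -0.0019 -1.    ]
[-0.01417219  0.00016446 -0.00073645]
3219 z far edge -0.0312640921834299
-0.0316 [-0.024   0.0269] 0.0015
-0.0266 [-0.0241  0.0269] 0.0014
-0.0216 [-0.0241  0.0271] 0.0015
-0.0166 [-0.0244  0.0273] 0.0015
-0.0116 [-0.0241  0.0269] 0.0014
((1.7816839218139648, 2.3774585723876953), (28.179811477661133, 38.70702362060547), 0.72798752784729)
```

View pics/s8.png

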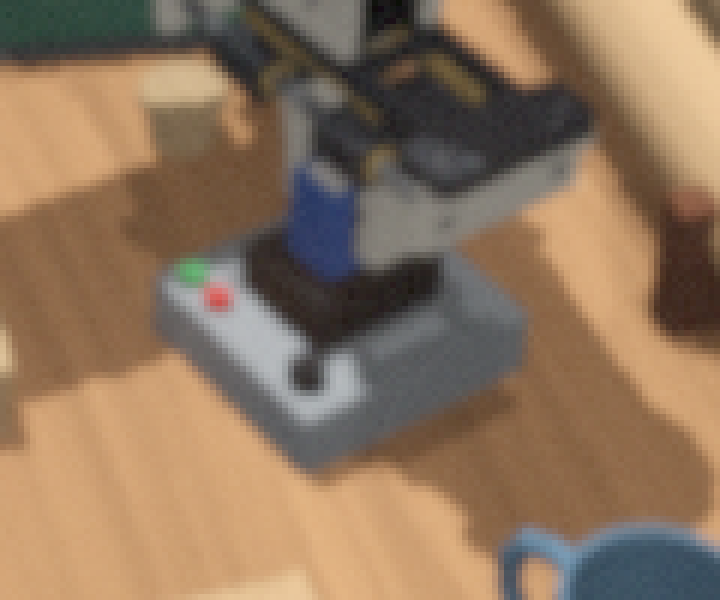

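```bash
python3 -m inch '[0.002,0,0,0,0,0,0.02, 0.002,0,0,0,0,0,0.02]'; python3 -m inch '[0.002,0,0,0,0,0,0.02,0,0,0,0,0,0,0.02]'
```

```text
clock: 9.18
tool_pos: [0.6324, -0.1587, 0.2477]
orientation: [123.0, 89.7, -38.0]
force: [-7.8, 3.2, 17.5]
opening: 0.0281
clock: 9.43
tool_pos: [0.6322, -0.1586, 0.2482]
orientation: [129.9, 89.7, -31.0]
force: [-0.1, 0.3, -1.4]
opening: 0.028
```

```bash
python3 -m inch '[0,0,0,0,0,0,0.0876,0,0,0,0,0,0,0.0876,0,0,0,0,0,0,0.0876,0,0,0,0,0,0,0.0876,-0.03,0,0,0,0,0,0.0876,-0.045,0,0,0,0,0,0.0876,-0.045,0,0,-7.8,0,0,0.0876,0,0,0,-7.8,0,0,0.0876,0,0,0,-7.8,0,0,0.0876, 0,-0.041,0.034,0,0,0,0.0876, 0,-0.041,0.034,0,0,0,0.0876, 0,-0.041,0.034,0,0,0,0.0876, 0,-0.041,0.034,0,0,0,0.0876,0,0,0,0,0,0,0.0876]'
python3 - <<'E'
from h import *
s=cam('wrist');o=s['o'];print(o['clock'],o['tool_pos'],o['force']);R=RR(o['orientation']);print(R.round(3),np.degrees(np.arctan2(R[1,1],R[0,1])))
print(rect(s,(.448,-.134),.05,.09,.12)); print(rect(s,(.632,-.161),.05,.085,.12))
print(rect(s,(.61,.137),.05,.095,.12))
save(s,'w6');np.savez('w6.npz',**{k:v for k,v in s.items() if k!='o'})
E
```

```text
clock: 11.18
tool_pos: [0.4143, -0.1318, 0.3676]
orientation: [72.5, 89.8, -64.2]
force: [0.5, -0.7, 0.5]
opening: 0.0874
11.175 [ 0.4142779  -0.13181631  0.36763396] [ 0.53174777 -0.71270073  0.52674234]
[[ 0.001  0.685 -0.729]
 [-0.003 -0.729 -0.685]
 [-1.     0.003  0.001]] -46.763375523211124
(1481, np.float64(0.10159037009914595), ((447.8617248535156, -134.43528747558594), (29.610509872436523, 30.002065658569336), 43.22343444824219))
(2488, np.float64(0.10233824013235227), ((629.2406005859375, -162.00579833984375), (36.431549072265625, 29.22846031188965), 18.760623931884766))
(0, np.float64(nan), ((0.0, 0.0), (0.0, 0.0), 0.0))
  return _methods._mean(a, axis=axis, dtype=dtype,
  ret = ret.dtype.type(ret / rcount)
```

View pics/w6.png

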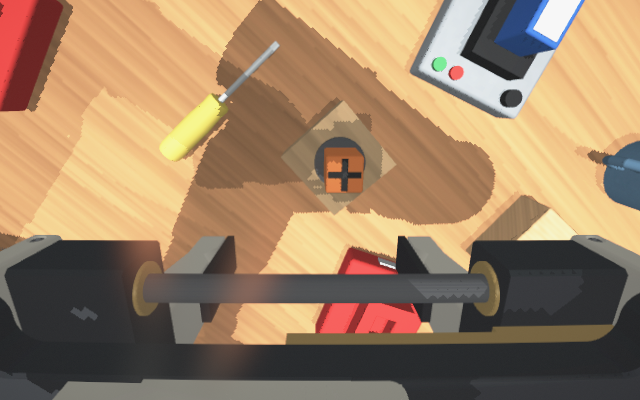

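```bash
python3 - <<'E'
from h import *
print(mv((.4479,-.1344,.239)))
E
```

```text
[ 0.12907777  0.02313401 -0.02143437]
```

```bash
python3 -m inch '[0.01,0.0215,-0.0235,0,0,0,0.0876,0.04,0,0,0,0,0,0.0876,0.03,0,0,0,0,0,0.0876,0,0,0,0,0,0,0.0876]'
python3 - <<'E'
from h import *
o=ctrl.get_obs();R=RR(o['orientation']);print(mv((.4479,-.1344,.239)),R[:,0].round(4),np.degrees(np.arctan2(R[1,1],R[0,1])))
E
```

```text
clock: 11.72
tool_pos: [0.4534, -0.1316, 0.2875]
orientation: [110.1, 89.5, -26.6]
force: [0.4, -0.4, -0.1]
opening: 0.0878
[ 0.04846397 -0.00212414  0.00605556] [ 0.0077 -0.0039 -1.    ] -46.699936081372854
```

```bash
python3 -m inch '[0.025,-0.0036,0.005,0,-0.3,-0.4,0.0876,0.02,0,0,0,0,0,0.0876,0.005,0,0,0,0,0,0.0876,0,0,0,0,0,0,0.02,0,0,0,0,0,0,0.02,0,0,0,0,0,0,0.02,0,0,0,0,0,0,0.02,0,0,0,0,0,0,0.02,0,0,0,0,0,0,0.02,0,0,0,0,0,0,0.02,0,0,0,0,0,0,0.02,0,0,0,0,0,0,0.02]'
python3 - <<'E'
from h import *
s=cam('wrist');o=s['o'];R=RR(o['orientation']);print(mv((.4479,-.1344,.239)),R[:,0].round(4),np.degrees(np.arctan2(R[1,1],R[0,1])))
save(s,'w7')
E
```

```text
clock: 13.22
tool_pos: [0.4525, -0.1322, 0.2427]
orientation: [118.7, 89.5, -17.9]
force: [-0.4, 1.4, 0.6]
opening: 0.0303
[ 0.0036633  -0.00163473  0.00484513] [ 0.0075 -0.0024 -1.    ] -46.62140010178206
```

View pics/w7.png

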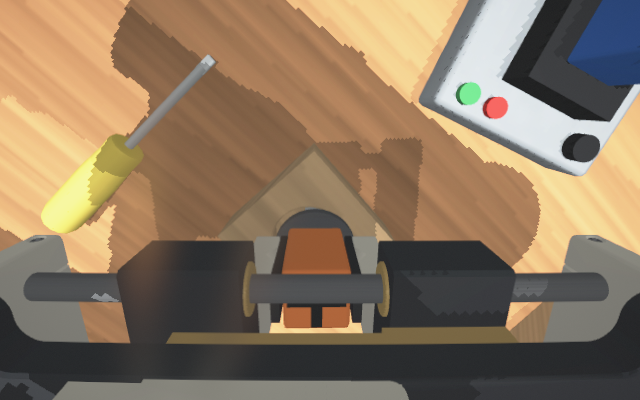

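```bash
python3 -m inch '[-0.02,0,0,0,0,0,0.02,-0.04,0,0,0,0,0,0.02,-0.045,0,0,0,0,0,0.02,-0.03,0,0,0,0,0,0.02,0,-0.017,-0.048,0,0,0,0.02,0,-0.017,-0.048,0,0,0,0.02,0,-0.017,-0.048,0,0,0,0.02,0,-0.017,-0.048,0,0,0,0.02,0,-0.017,-0.048,0,0,0,0.02,0,0,0,0,0,0,0.02,0,0,0,0,0,0,0.02]'
python3 - <<'E'
from h import *
s=cam('wrist');o=s['o'];R=RR(o['orientation']);print(o['clock'],o['tool_pos'],o['force'],o['opening'],R[:,0].round(4),np.degrees(np.arctan2(R[1,1],R[0,1])))
print(rect(s,(.613,.137),.05,.098,.112))
save(s,'w8');np.savez('w8.npz',**{k:v for k,v in s.items() if k!='o'})
E
```

```text
clock: 14.65
tool_pos: [0.5711, 0.0997, 0.3812]
orientation: [101.7, 89.5, -35.1]
force: [0.3, -1.1, -1.6]
opening: 0.0298
14.65 [0.57109583 0.09972299 0.38116029] [ 0.25182697 -1.07462207 -1.60347873] 0.029836431693820796 [ 0.0076 -0.0053 -1.    ] -46.77701711211397
(3335, np.float64(0.10438420452341873), ((613.2066650390625, 135.71604919433594), (60.99190139770508, 61.047767639160156), 64.0762939453125))
```

View pics/w8.png

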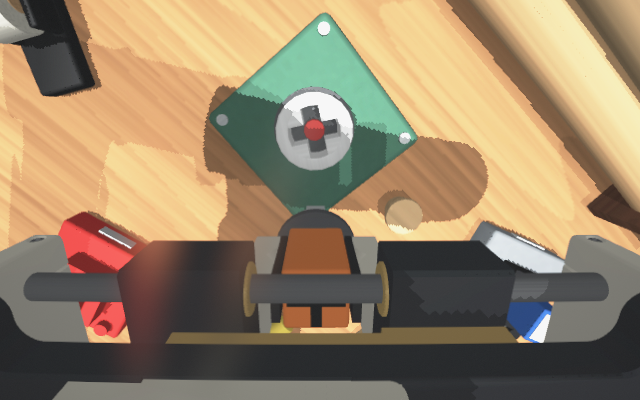

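```bash
cat > hub.py <<'E'
from h import *
def hub(s,verbose=1):
    t,p,R=tool(s);c=cloud(s)
    m=(np.hypot(c[...,0]-.6132,c[...,1]-.1357)<.045)&(abs(c[...,2]-.1045)<.004)
    P=t[m][:,1:]*1000
    # outline -> circle
    h=cv2.convexHull(P.astype(np.float32))[:,0]
    A=np.c_[2*h,np.ones(len(h))];sol=np.linalg.lstsq(A,(h**2).sum(1),rcond=None)[0];ctr=sol[:2];rad=np.sqrt(sol[2]+ctr@ctr)
    # raster of top surface, 0.5 mm
    g=np.zeros((160,160),np.uint8);ij=np.round((P-ctr)*2+80).astype(int);ok=((ij>=0)&(ij<160)).all(1);g[ij[ok,1],ij[ok,0]]=255
    g=cv2.morphologyEx(g,cv2.MORPH_CLOSE,np.ones((5,5),np.uint8))
    yy,xx=np.mgrid[:160,:160];dy=(xx-80)/2;dz=(yy-80)/2;r=np.hypot(dy,dz)
    H=(g==0)&(r<25)
    th=np.arctan2(dz,dy);q=H&(r>10)&(r<19)
    ph=np.degrees(np.angle(np.exp(4j*th[q]).sum()))/4
    cc=np.array([dy[H].mean(),dz[H].mean()])
    nb,lab,st,cen=cv2.connectedComponentsWithStats(H.astype(np.uint8));k=1+st[1:,4].argmax();L=lab==k
    rc=cv2.minAreaRect(np.c_[dy[L],dz[L]].astype(np.float32))
    cv2.imwrite('pics/hubgrid.png',cv2.resize(g,None,fx=3,fy=3))
    print('hub circle ctr tool(y,z)mm',ctr,'rad',rad,'cross centroid',ctr+cc,'rect',rc,'cross phase deg (y->z)',ph)
    return t,p,R
def stem(s,t,x=.1407,r1=258,r2=305):
    r=(abs(t[...,0]-x)<.005);r[:,:270]=0;r[:,362:]=0;r[:245]=0
    g=s['color'].astype(int);r&=(g[...,0]>g[...,2]*1.4)|(g.max(2)<60)
    r[r1:r2]=0;print('stem top x',np.median(t[r][:,0]),cv2.minAreaRect((t[r][:,1:]*1000).astype(np.float32)))
    v=s['color'][:,:,::-1]//2;v[r]=255;cv2.imwrite('pics/stemmask.png',cv2.resize(v[220:340,240:400],None,fx=3,fy=3))
if __name__=='__main__':
    import sys
    if len(sys.argv)>1: s=dict(np.load(sys.argv[1]))
    else:
        s=cam('wrist');o=s['o'];save(s,'w_%d'%(o['clock']*100));print(o['clock'],o['tool_pos'],o['force'])
    t,p,R=hub(s);print(R[:,0].round(4),np.degrees(np.arctan2(R[1,1],R[0,1])));stem(s,t)
E
python3 hub.py w8.npz
```

```text
hub circle ctr tool(y,z)mm [  0.1768184  -54.74960646] rad 30.74242248044002 cross centroid [  0.24967479 -54.77209462] rect ((0.09615373611450195, 0.23077392578125), (37.02623748779297, 36.88756561279297), 33.6900634765625) cross phase deg (y->z) -11.633233436195969
[ 0.0076 -0.0053 -1.    ] -46.77701711211397
stem top x 0.14135591024882213 ((1.5246801376342773, 13.048104286193848), (30.420228958129883, 16.359073638916016), 1.5292454957962036)
```

View pics/hubgrid.png

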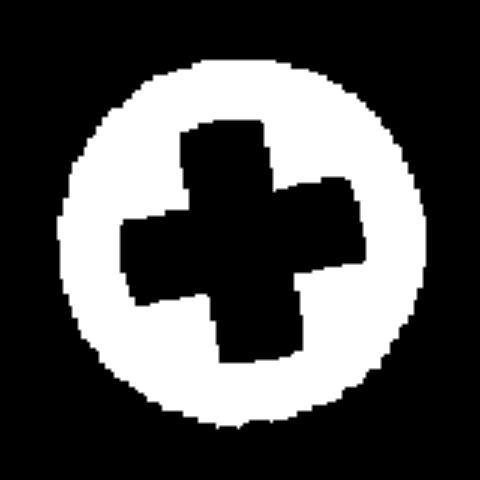

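View pics/stemmask.png

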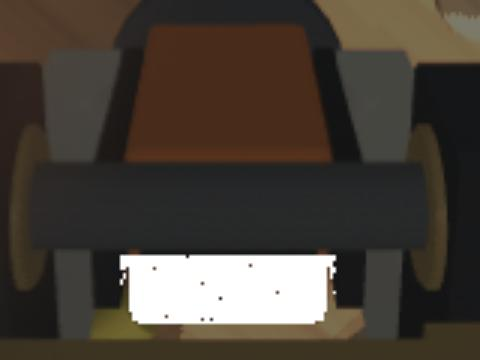

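```bash
cat > face.py <<'E'
from h import *
def face(s):
    t,p,R=tool(s);g=s['color'].astype(int)
    m=(g[...,0]>g[...,2]*1.6)&(g[...,0]>g[...,1]*1.3);m[:225]=0;m[275:]=0;m[:,270:]&=True;m[:,:270]=0;m[:,362:]=0
    P=t[m];P=P[(P[:,0]>.10)&(P[:,0]<.20)&(abs(P[:,2])<.03)]
    sel=P[(P[:,0]>.146)&(P[:,0]<.185)]
    for _ in range(3):
        A=np.c_[sel[:,0]-.1647,sel[:,1],np.ones(len(sel))];k=np.linalg.lstsq(A,sel[:,2],rcond=None)[0];e=sel[:,2]-A@k;sel=sel[abs(e)<max(2.5*e.std(),.0005)]
    print('face n',len(sel),'z=%.4f + %.4f*dx + %.4f*y'%(k[2],k[0],k[1]),'std',e.std(),'x range',sel[:,0].min(),sel[:,0].max())
    for x0 in(.148,.156,.164,.172,.18):
        q=sel[abs(sel[:,0]-x0)<.004][:,1]
        if len(q)>20: print(x0,np.percentile(q,[1,99]).round(4),np.percentile(q,[1,99]).mean().round(4))
if __name__=='__main__':
    import sys
    face(dict(np.load(sys.argv[1])) if len(sys.argv)>1 else cam('wrist'))
E
python3 face.py w8.npz
```

```text
face n 1968 z=-0.0088 + 0.0010*dx + -0.0001*y std 0.0002845739929112818 x range 0.14600117216078842 0.18498258201139942
0.148 [-0.0126  0.0157] 0.0016
0.156 [-0.0123  0.0156] 0.0017
0.164 [-0.0124  0.0155] 0.0016
0.172 [-0.0123  0.0155] 0.0016
0.18 [-0.0125  0.0156] 0.0016
```

```bash
python3 -m inch '[0,0.007,0,-6,0,0,0.02,0.015,0.007,0,-5.6,0,0,0.02,0.015,0,0,0,-0.4,0.3,0.02,0,0,0,0,0,0,0.02]'
python3 - <<'E'
from h import *
o=ctrl.get_obs();R=RR(o['orientation']);d=R.T@[0,0,-1];print('ry',-np.degrees(d[2]),'rz',np.degrees(d[1]))
E
python3 hub.py; python3 face.py
```

```text
clock: 15.2
tool_pos: [0.5801, 0.0857, 0.3512]
orientation: [66.8, 89.0, -58.4]
force: [0.1, -0.8, -1.4]
opening: 0.0298
ry 0.37932709565053974 rz -0.8868281538902103
15.2 [0.58007114 0.08573242 0.35117568] [ 0.08695031 -0.77527594 -1.35311943]
hub circle ctr tool(y,z)mm [ -5.5750937  -61.53150492] rad 30.773041233741637 cross centroid [ -5.54636412 -61.56642848] rect ((0.12510395050048828, 0.13010025024414062), (36.77632522583008, 37.122589111328125), 43.83085632324219) cross phase deg (y->z) 0.013425840764029112
[ 0.0088 -0.0143 -0.9999] -35.26265198004605
stem top x 0.14136088491113005 ((1.4421424865722656, 13.385345458984375), (30.29170799255371, 16.298755645751953), 0.34170836210250854)
face n 1967 z=-0.0085 + 0.0011*dx + -0.0006*y std 0.00027202668206676426 x range 0.146000618175512 0.1849980709907124
0.148 [-0.0126  0.0155] 0.0015
0.156 [-0.0126  0.0152] 0.0013
0.164 [-0.0127  0.0154] 0.0013
0.172 [-0.0125  0.0153] 0.0014
0.18 [-0.0129  0.0152] 0.0012
```

```bash
python3 -m inch '[0,0,0,0,0.4,-0.9,0.02,0,0,0,0,0,0,0.02]'
cat > tilt.py <<'E'
from h import *
o=ctrl.get_obs();R=RR(o['orientation']);d=R.T@[0,0,-1];print('ry',-np.degrees(d[2]),'rz',np.degrees(d[1]))
E
python3 tilt.py;python3 hub.py; python3 tilt.py; python3 face.py; python3 hub.py
```

```text
clock: 15.55
tool_pos: [0.5807, 0.0865, 0.3538]
orientation: [169.2, 89.7, 44.0]
force: [0.6, -0.2, -1.4]
opening: 0.0301
ry -0.25239047264869896 rz -0.04811089739253143
15.55 [0.58073458 0.08648517 0.35375874] [ 0.63183046 -0.18740756 -1.39067986]
hub circle ctr tool(y,z)mm [ -1.97656601 -57.73180984] rad 30.779729989034458 cross centroid [ -1.9830083  -57.85276698] rect ((0.0, -0.2500038146972656), (37.123104095458984, 37.123104095458984), 45.0) cross phase deg (y->z) -0.02559417766281205
[ 0.0032  0.0031 -1.    ] -35.22960126719449
stem top x 0.14132544272581413 ((1.4966611862182617, 13.508865356445312), (16.17557716369629, 30.215200424194336), 89.83866119384766)
ry -0.2443970774349446 rz -0.06761357891522869
face n 1948 z=-0.0085 + 0.0011*dx + -0.0009*y std 0.00028166842489172705 x range 0.14603865610803235 0.18498265518682575
0.148 [-0.0125  0.0153] 0.0014
0.156 [-0.0126  0.0155] 0.0014
0.164 [-0.0126  0.0154] 0.0014
0.172 [-0.0127  0.0151] 0.0012
0.18 [-0.0128  0.0151] 0.0012
15.65 [0.5806957  0.08644233 0.35364224] [ 0.20247648  0.72863153 -1.39382089]
hub circle ctr tool(y,z)mm [ -2.07834782 -57.83235273] rad 30.79371366422357 cross centroid [ -1.9400612  -57.88576362] rect ((-0.13010025024414062, -0.12489700317382812), (36.77632522583008, 37.829551696777344), 43.83085632324219) cross phase deg (y->z) -0.2555056400007091
[ 0.0033  0.0025 -1.    ] -35.21629424497496
stem top x 0.14134277105148768 ((1.461160659790039, 13.252609252929688), (30.26248550415039, 16.207359313964844), 0.12633109092712402)
```

```bash
python3 -m inch '[0,-0.0015,-0.032,0,-0.2,0,0.02,0,-0.0016,-0.032,0,0,0,0.02,0,0,0,0,0,0,0.02,0,0,0,0,0,0,0.02]'
python3 tilt.py; python3 - <<'E'
from h import *
R=np.array;o=ctrl.get_obs()
s=cam('wrist');save(s,'w9');t,p,R=tool(s);c=cloud(s);print(p,np.degrees(np.arctan2(R[1,1],R[0,1])))
m=(np.hypot(c[...,0]-.6132,c[...,1]-.1357)<.045)&(abs(c[...,2]-.1045)<.004)
P=t[m][:,1:]*1000;print(len(P))
h=cv2.convexHull(P.astype(np.float32))[:,0]
r=np.percentile(P[:,1],.3);print('far z',r, 'y range',np.percentile(P[:,0],[.3,99.7]))
from scipy.optimize import least_squares
# outer-edge points: min z per y bin
e=[]
for y in np.arange(-28,30,2.):
    q=P[abs(P[:,0]-y)<1]
    if len(q)>3:e.append((y,q[:,1].min()))
e=np.array(e);f=least_squares(lambda x:np.hypot(e[:,0]-x[0],e[:,1]-x[1])-30.85,[0,6],loss='soft_l1',f_scale=.3);print('hub centre',f.x,np.abs(f.fun).max(),len(e))
E
python3 face.py
```

```text
clock: 16.2
tool_pos: [0.6155, 0.1416, 0.3538]
orientation: [90.3, 89.9, -34.9]
force: [0.8, -0.6, -0.5]
opening: 0.0298
ry -0.0004470020240428247 rz -0.07671355063039034
[0.61548288 0.14157713 0.35383967] -35.24777219407264
2000
far z -24.408008402601805 y range [-28.69203755  31.52826667]
hub centre [1.34283494 6.17589189] 0.5372841382516604 29
face n 1949 z=-0.0085 + 0.0014*dx + -0.0005*y std 0.0002742295784652931 x range 0.14605134902202774 0.18495418919444537
0.148 [-0.0126  0.0154] 0.0014
0.156 [-0.0126  0.0156] 0.0015
0.164 [-0.0127  0.0153] 0.0013
0.172 [-0.0128  0.0154] 0.0013
0.18 [-0.0127  0.0153] 0.0013
```

View pics/w9.png

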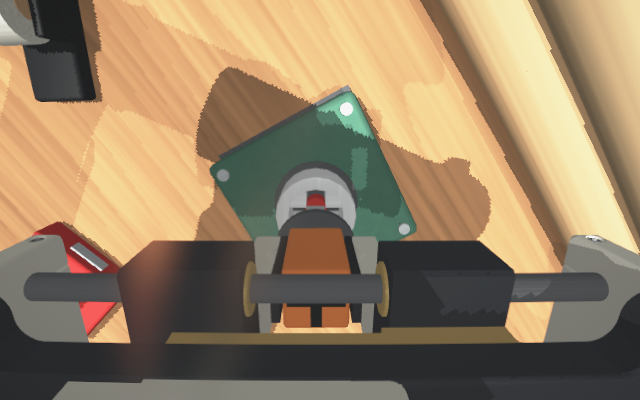

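```bash
python3 -m inch '[0.012,0,-0.0003,0,0,0,0.02,0.008,0,0,0,0,0,0.02,0.006,0,0,0,0,0,0.02,0,0,0,0,0,0,0.02]';python3 tilt.py
```

```text
clock: 16.8
tool_pos: [0.6148, 0.1401, 0.326]
orientation: [74.2, 89.9, -51.2]
force: [-0.3, -0.2, -1.4]
opening: 0.0298
ry 0.016595124383331748 rz -0.058518411354073645
```

```bash
cat > rim.py <<'E'
from h import *
from scipy.optimize import least_squares
s=cam('wrist');save(s,'w_%d'%(s['o']['clock']*1000));t,p,R=tool(s);c=cloud(s);print(p,s['o']['force'],np.degrees(np.arctan2(R[1,1],R[0,1])))
m=(np.hypot(c[...,0]-.6132,c[...,1]-.1357)<.045)&(abs(c[...,2]-.1045)<.004)
P=t[m][:,1:]*1000;e=[]
for y in np.arange(-28,30,2.):
    q=P[abs(P[:,0]-y)<1]
    if len(q)>3:e.append((y,q[:,1].min()))
e=np.array(e);f=least_squares(lambda x:np.hypot(e[:,0]-x[0],e[:,1]-x[1])-30.85,[0,6],loss='soft_l1',f_scale=.3);print('hub centre',f.x,np.abs(f.fun).max(),len(e))
from face import face
face(s)
E
python3 rim.py
```

```text
[0.61483981 0.14012552 0.32596088] [-0.31334841 -0.16854636 -1.43482934] -35.34642429506498
hub centre [1.1758415  4.52091591] 0.5707476872933945 29
face n 1971 z=-0.0085 + 0.0006*dx + -0.0004*y std 0.0002843311784942402 x range 0.14602084928719627 0.18492410959261976
0.148 [-0.0126  0.0154] 0.0014
0.156 [-0.0128  0.0156] 0.0014
0.164 [-0.0126  0.0152] 0.0013
0.172 [-0.0128  0.0154] 0.0013
0.18 [-0.0127  0.0152] 0.0012
```

```bash
python3 -m inch '[0,-0.0001,-0.0019,0,0,0,0.02,0,0,0,0,0,0,0.02]';python3 rim.py
```

```text
clock: 17.1
tool_pos: [0.6163, 0.142, 0.3268]
orientation: [114.1, 89.9, -11.2]
force: [-0.7, 0.3, -1.6]
opening: 0.0298
[0.61626444 0.14200109 0.32682435] [-0.70296733  0.32245565 -1.64398806] -35.33391378957819
hub centre [1.01549593 7.09252829] 0.539762886703123 29
face n 1949 z=-0.0085 + 0.0009*dx + -0.0000*y std 0.00027585070611929206 x range 0.14602073566786464 0.18498891337052567
0.148 [-0.0126  0.0154] 0.0014
0.156 [-0.0125  0.0155] 0.0015
0.164 [-0.0126  0.0155] 0.0015
0.172 [-0.0126  0.0154] 0.0014
0.18 [-0.0127  0.0152] 0.0012
```

```bash
python3 -m inch '[0.002,-0.0002,0.0004,0,0,0,0.02,0.003,0,0,0,0,0,0.02,0,0,0,0,0,0,0.02]';python3 rim.py|head -2
```

```text
clock: 17.52
tool_pos: [0.6158, 0.1418, 0.3217]
orientation: [122.2, 89.9, -3.1]
force: [-0.1, 0.2, -1.1]
opening: 0.0302
[0.61575828 0.14176515 0.32169282] [-0.14160449  0.2280218  -1.12639929] -35.33279708535805
hub centre [1.03309894 6.71754989] 0.43931903183232635 29
```

```bash
python3 -m inch '[0.004,0,0,0,0,0,0.02,0.004,0,0,0,0,0,0.02,0.004,0,0,0,0,0,0.02,0,0,0,0,0,0,0.02]';python3 rim.py;python3 tilt.py
```

```text
clock: 18.08
tool_pos: [0.616, 0.1419, 0.3095]
orientation: [126.4, 89.8, 1.1]
force: [-2.1, 0.8, 3.2]
opening: 0.0299
[0.61601706 0.14189094 0.30952819] [-2.10939648  0.81722485  3.23330797] -35.31721563599381
hub centre [0.88680192 6.94590474] 0.4294595296129522 29
face n 1966 z=-0.0085 + 0.0019*dx + 0.0011*y std 0.00028324747935618824 x range 0.14601010461004893 0.1849773289728142
0.148 [-0.0126  0.0157] 0.0015
0.156 [-0.0127  0.0155] 0.0014
0.164 [-0.0127  0.0154] 0.0014
0.172 [-0.0126  0.0155] 0.0015
0.18 [-0.0129  0.0155] 0.0013
ry -0.10912392800830006 rz -0.1437787652420702
```

```bash
python3 -m inch '[0.003,0,0.0003,0,0,0,0.02,0.003,0,0,0,0,0,0.02,0.002,0,0,0,0,0,0.02]';python3 rim.py
```

```text
clock: 18.5
tool_pos: [0.6158, 0.1418, 0.303]
orientation: [133.9, 89.7, 8.6]
force: [-2.5, 0.5, 7.5]
opening: 0.0301
[0.61575007 0.14179273 0.30301225] [-2.50008944  0.47143553  7.49316756] -35.28953375099526
hub centre [0.96710435 6.9795967 ] 0.5134786415962154 29
face n 1973 z=-0.0084 + 0.0030*dx + -0.0004*y std 0.00027766936739287787 x range 0.14600629183730512 0.1849644931762693
0.148 [-0.0126  0.0156] 0.0015
0.156 [-0.0127  0.0153] 0.0013
0.164 [-0.0128  0.0153] 0.0013
0.172 [-0.0129  0.0154] 0.0013
0.18 [-0.0128  0.0153] 0.0013
```

```bash
python3 -m inch '[0.002,0,0,0,0,0,0.02]';python3 -m inch '[0.002,0,0,0,0,0,0.02]';python3 -m inch '[0.002,0,0,0,0,0,0.02]'
```

```text
clock: 18.68
tool_pos: [0.6157, 0.1418, 0.3017]
orientation: [133.3, 89.7, 8.0]
force: [-9.3, 1.3, 21.7]
opening: 0.0297
clock: 18.8
tool_pos: [0.6156, 0.1419, 0.3017]
orientation: [131.4, 89.7, 6.1]
force: [-10.9, 0.5, 22.5]
opening: 0.0297
clock: 18.92
tool_pos: [0.6154, 0.1419, 0.3018]
orientation: [131.3, 89.6, 6.1]
force: [-8.6, 0.5, 16.4]
opening: 0.0299
```

```bash
python3 - <<'E'
from h import *
for i in range(4):
    s=cam('wrist');print(s['o']['clock'],s['o']['tool_pos'],s['o']['force'],s['o']['opening'])
save(s,'w10')
from hub import stem
t,p,R=tool(s);c=cloud(s);stem(s,t)
u=cam('side');save(u,'s10',(280,140,440,290),5)
v=cam('top');save(v,'t10')
m=(np.hypot(c[...,0]-.632,c[...,1]+.161)<.05)&(c[...,2]>.09);print(m.sum(),np.median(c[m][:,2]) if m.any() else 0)
print(ctrl.get_obs()['force'])
E
```

```text
18.925 [0.61535407 0.14186345 0.30176981] [-8.55275578  0.52833551 16.44088353] 0.02988000906331485
18.975 [0.61533825 0.1418849  0.30178189] [-8.11620331  0.98995395 15.79579282] 0.029816252518806454
19.025 [0.61532564 0.14184745 0.30178102] [-7.9513442   0.13673587 17.40316595] 0.03021267082849283
19.075 [0.61533166 0.14186861 0.30178276] [-6.875258    0.23514862 17.50490754] 0.02973829643206473
stem top x 0.14122992450740962 ((1.478933334350586, 13.243415832519531), (30.316343307495117, 16.8312931060791), 0.5504260063171387)
0 0
[-8.12849408  0.15047821 16.71896179]
```

View pics/s10.png

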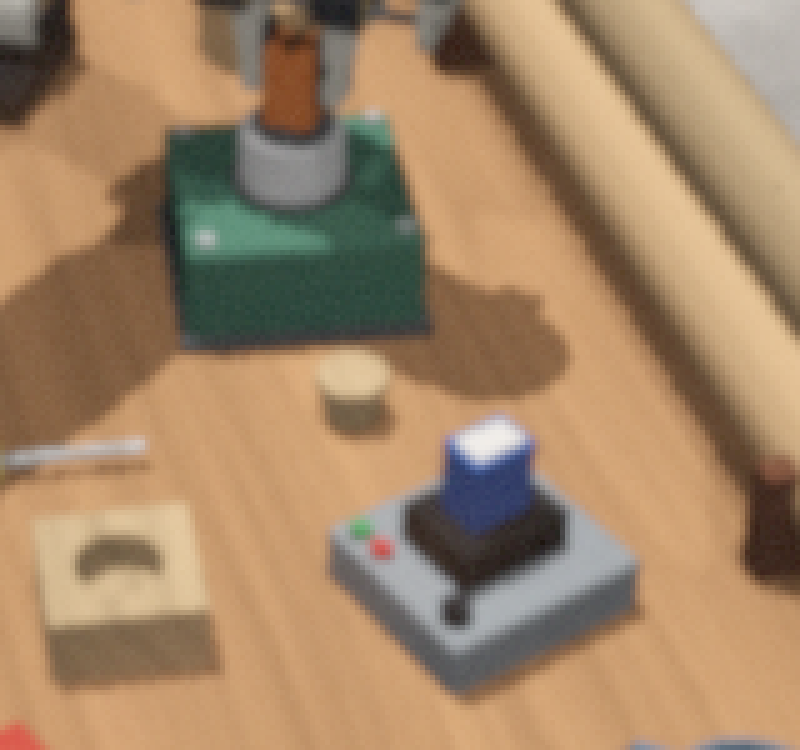

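View pics/w10.png

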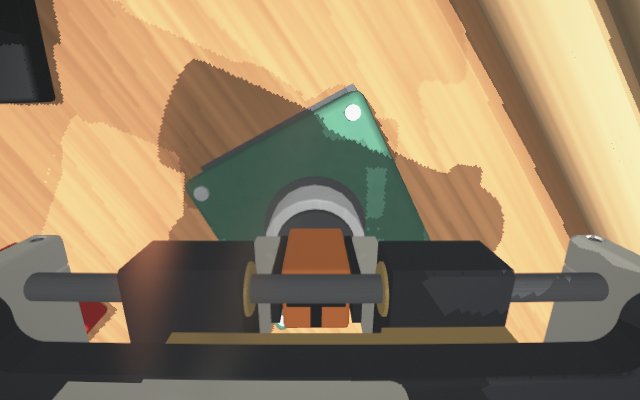

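View pics/t10.png

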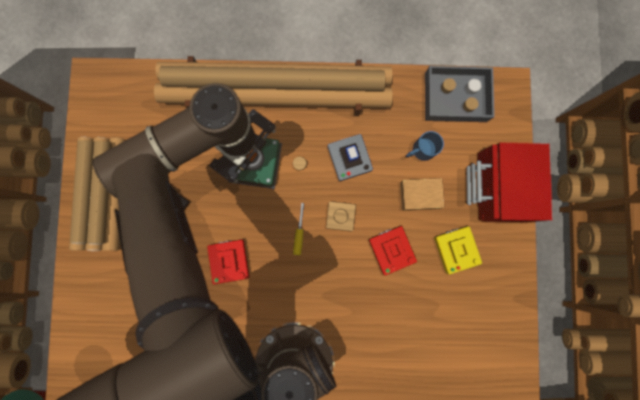

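The side view shows the relay seated on its black block (around 490,490 in the crop). The stem's collar is down on the hub (around 290,135), and the push is steady at about 17 N, so I'm handing it in.

```bash
python3 - <<'E'
from plant import ctrl
print(ctrl.close_job());o=ctrl.get_obs();print(o['clock'],o['tool_pos'],o['force'],o['opening'])
E
```

```text
the job is handed in; nothing more can be done
None
the job is handed in; nothing more can be done
```

The job is handed in at about 19.2 s, with both steps done in order; `close_job` gives no verdict.

- **Relay:** I plugged it into the grey box's socket, pressed until it stopped (17.5 N), and let go. The later wrist view put its top at 102.3 mm, against 103 mm expected when home. The last side view shows it still upright in the socket.
- **Drive stem:** I took it from the holder and turned it to the hub's slots, with a measured angle error under 0.3° before insertion. I slid it in and pressed it against the spring to a hard stop at TCP z 0.3017 m, the height I had predicted for fully home. The side view shows the collar down on the hub. It was still gripped and pressed with a steady 16–17 N when handed in, with no slip seen in the fingers.

**Checks that were not clean:**
- I gripped the stem about 6 mm off the tool axis, as measured in the wrist camera.
- The wrist camera read about 1.5 mm off along the jaws. I corrected for this by measuring the part and the hole in the same picture.
- A 7–9 N sideways force remained while pressing.
- A first tilt correction had the wrong sign and was fixed, and one sideways drift of about 2 mm was corrected in the mouth of the hub, with no contact force.

In the last pictures, everything else in view looked undisturbed, but the arm hid the tape dispenser and the short tube in the top view. I did not measure either of them separately.

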